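# Eject a mandoline's blade insert and catch it on the slope

### The arm

A 6-joint arm with a two-finger parallel gripper is mounted at the origin on a cart in front of the work surface, level with it; the furniture and walls round the work are solid. World frame = base frame: x ahead of the robot, y to its left, z up, the work surface at z = 0. Lengths are in m, angles in rad, forces in N, time in s.
With the tool pointing down it reaches from about 0.375 to 0.925 m from the base axis. Payload 5.7 kg.
Tool frame: the origin (TCP) lies at the very end of the fingers, on their centre line; the grasp point (between the pads) lies 19 mm behind it (ctrl.tcp_to_grasp is the distance from the TCP to the grasp point, in m); z points along the fingers, y is the direction in which the jaws open and shut (so a half turn about z gives the same grasp; the last joint's range is limited). The gripper opens to 88 mm and grips with 3 to 60 N. Pads are 20 mm wide; open, the fingers measure 115 mm over their backs; the gripper's body (75 mm by 178 mm) begins 61 mm behind the grasp point.
Start: joints at [-1.35, 0.359, 1.51, -0, 1.272, -0.115], TCP at [0.198, -0.566, 0.223] pointing down, gripper open.
Joint ranges: [-2.97, 2.97], [-1.01, 2.36], [0.21, 2.38], [-0.96, 4.11], [0.2, 2.71], [-2.98, 2.98]. Speed limits (rad/s): [2.39, 2.39, 3.14, 3.14, 3.14, 3.14].

### API

Orientations are given as [roll, pitch, yaw] about the fixed x, y, z axes, in that order (R = Rz(yaw) Ry(pitch) Rx(roll)).
In Python, from rig import ctrl, capture, workorder gives the robot as it stands. The module is installed in compiled form; this text tells all that it offers.
- The arm moves only by the tool send_rows, never from a script. Its argument "steps" is a list that holds one entry, the list of rows, each a list of 6 numbers: the shift along the world's x, y, z in cm, then the turn, a rotation vector about the world's x, y, z in degrees. A call has 1 to 20 rows; each row is the pose to reach, as a shift and turn from the pose commanded when the call began; what a row does not reach only later rows make up. A row lasts 1/10 s, in which the tool goes at most 50 mm and 8.59 degrees, less where a joint would pass 70% of its speed; a pose out of reach is approached as far as the arm can. A call with a gripper value outside its range is refused whole. "grip" is the opening, from 0 (shut) to 1 (fully open), set as the call begins (left out, the last holds). The fingers move at their own pace and stop on an object; "squeeze" is the grip in N (left out, the last holds). Time passes only in rows, so rows that repeat a pose let the fingers close. It gives the time, the measured TCP pose, the force and the opening at its end, in the units of the state.
- ctrl.sense(): the state, without advancing time (a new reading comes with each control period).
- capture(name): name is "scene" or "top" or "wrist"; returns a dict with "frame" (400x640x3 uint8, red, green, blue), "mtx" (3x3 intrinsics, pixels), "dist" ([k1, k2, p1, p2, k3] as OpenCV has them; the pictures are not rectified), "eye" and "rotation" of the camera in the world. Camera axes: x right, y up, looking along -z (the intrinsics and any distortion apply to the point x, -y, -z); pixel columns grow to the right and rows downward; lengths in m; the calibration is good to about 2 mm. A picture is of the moment at which its call begins. There is no depth.
- workorder.hand_in(): hands the job in, once; it reports no verdict.
The state is a dict: "time_s": time; "qpos": joint angles; "qd": joint speeds; "tau": joint torques, N m; "eef_pos": TCP position; "eef_rot": TCP orientation; "contact_force": force on the tool from outside, world axes, zero at the start; "ft_torque": the same for the moment, N m; "gripper_width": finger opening in m.
Only numpy, scipy, OpenCV 4.12 (cv2) and the standard library are available. Lean on these libraries where they do the work, as an engineer would, in place of code of your own. Each camera call takes 0.05 s, during which the arm holds its last target. There are 200 camera calls.

### The job

Free the blade insert of the mandoline slicer: press the ejector button beside the runway with one fingertip while the other finger waits in the runway, and trap the insert by its front rim close to its seat when it springs out, before it slides away down the slope. Then let it down under that finger until its seat is completely empty and finish holding it there, the finger still in front of it and the insert wholly on the runway. Use the fingertips only: do not pinch or lift the insert, do not touch its blade, and leave the other kitchen things where they are.

Things in the scene. Friction and masses are not known exactly. Their poses are not given: they have to be found in the camera images.
- runway: slope of the slicer (black rails, steel floor), fixed on a 22 thick wooden board over the hob, 20 deg to the level. Origin: on its channel's floor, mid-seat of the insert; +x straight up the slope, y level across, z square to it. Channel 67 wide, middle y = 0, floor z = 0, slippery; seat x -35 to 35; open at its foot, x = -155. Rails stand 5 high below the seat (x < -30), 15 above
- insert: white blade insert, loose, 70 along the runway, 64 wide, about 0.14 kg. Origin: middle of its underside; axes as the runway's, so its x in the runway's frame is 0 in the seat (about -0.3 mm at the start) and falls as it slides down. A catch in the floor keeps it in the seat against a small spring; once freed it springs out and slides off the foot in about half a second unless stopped. Hollow beneath, so that the catch may rise again under it
- insert_rim (a point): middle of the upper edge of the insert's front (downhill) rim: a flat wall across the full 64 width, square to the runway, 18 high above the floor; where a finger can stop it
- blade: steel blade on the insert's top, 52 across, 31 to 47 uphill of the rim's front face; not to be touched. Its pose is that of the insert's origin
- ejector_top (a point): middle of the flat round top (20 diameter) of the ejector button; it sits in a housing on the rail at runway x = -62, y = +46 and stands at z = 12.5 when up; fully pressed it is level with its housing and the low rail (z = 5.5). So the other finger can wait in the channel at y = 0, 46 away straight across, its side some 15 downhill of the rim
- ejector (a joint): press depth of the button, m: 0 up, 0.007 fully down, moves square to the runway (its -z); springs back; 1.5 N to start, 4 N fully down; the insert is let go at about 0.004
- peeler: vegetable peeler, 170 long, lies beside the slicer; leave
- lemon: lemon, 71x53x51, on the board beyond the slicer's foot; leave
- butter_tub: low butter tub, 63x105x26, on the board beyond the slicer's foot; leave
- avocado: avocado, 101x68x68, on the board beyond the slicer's foot; leave
- spice_jar: spice jar with red lid, 106 high, on the worktop to the left; leave
- oil_bottle: square green bottle, 236 high, at the back; leave
- pepper_grinder: grinder with black cap, 185 high, at the back; leave
- loaf_tin: grey loaf tin, 192 long, on the worktop to the left; leave
Not all that is in view belongs to the job. There is more than one size of the insert; the job needs the larger.

How it is judged:
By the outcome, as a careful person would: the job done as asked, in the order asked, and still so for the second after the job is handed in, while the arm keeps its last pose, push and grip.
It also fails if it takes over 38 s, if anything falls off the work surface, if the arm or the gripper's body presses on something with over 40 N, if the wrist force passes 120 N, or if a joint passes its speed limit or range.

## Working session

There is one attempt and no reset: what is moved stays moved. The work goes in short steps, Python scripts to look and compute and a tool call to move; the robot and the scene stay as the last step left them, time stands still between calls to the robot, and variables do not carry over. Pictures are saved under pics/ and viewed, about 8 in all and at most 12, crops included, and the job is handed in when it is done.

Besides the shell and the picture viewer there is one more tool, called after "Emit:" as a command line: name --argument value ..., lists and objects as JSON in quotes. send_rows: Moves the arm, as the interface text tells. Its arguments: {"type":"object","properties":{"steps":{"type":"array","items":{"type":"array","items":{"type":"array","items":{"type":"number"}}}},"grip":{"type":"number"},"squeeze":{"type":"number"}},"required":["steps"]}

```bash
mkdir -p pics; python3 - <<'E'
from rig import ctrl,capture
import cv2,numpy as np
for n in("scene","top"):
    c=capture(n); np.savez(f"{n}0.npz",**c); cv2.imwrite(f"pics/{n}0.png",c["frame"][:,:,::-1])
    print(n,c["mtx"].tolist(),np.ravel(c["dist"]),c["eye"],c["rotation"])
s=ctrl.sense();print({k:np.round(v,4).tolist() for k,v in s.items()})
E
```

```text
scene [[431.7134036554512, 0.0, 317.7992361721064], [0.0, 431.7134036554512, 197.11708241678988], [0.0, 0.0, 1.0]] [-0.03730293  0.          0.          0.          0.        ] [-0.20401576 -0.85567293  0.7006127 ] [ 1.06996716  0.00998268 -0.75179888]
top [[420.0241009824703, 0.0, 319.18250629170205], [0.0, 420.0241009824703, 201.2073129075233], [0.0, 0.0, 1.0]] [-0.03340008  0.          0.          0.          0.        ] [ 0.29274258 -0.10038217  1.35713886] [ 0.22260301 -0.00495712 -1.33055444]
{'time_s': 0.1, 'qpos': [-1.3501, 0.3594, 1.5113, -0.0, 1.2725, -0.1151], 'qd': [0.0002, -0.0023, -0.0, -0.0003, -0.0005, -0.0012], 'tau': [0.0001, -51.6357, -27.1409, 0.0676, 0.0276, -0.0], 'eef_pos': [0.1976, -0.5659, 0.2219], 'eef_rot': [-3.14, -0.0002, 0.3358], 'contact_force': [0.3759, -0.1286, 0.1475], 'ft_torque': [-0.0298, -0.0024, 0.0107], 'gripper_width': 0.0878}
```

View pics/top0.png

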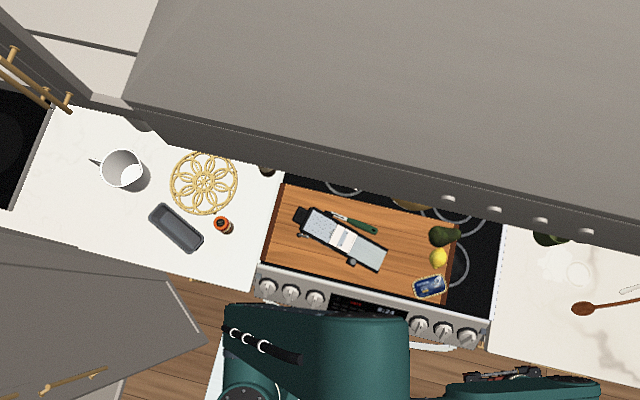

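View pics/scene0.png

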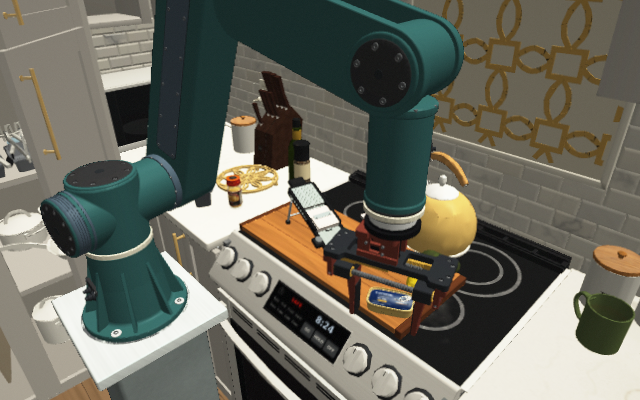

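```bash
cat > h.py <<'E'
import numpy as np,cv2
from scipy.spatial.transform import Rotation as R
def load(n): return dict(np.load(n))
def ray(c,uv):
    p=cv2.undistortPoints(np.array([[uv]],float),c["mtx"],c["dist"])[0,0]
    return c["eye"],R.from_euler("xyz",c["rotation"]).apply([p[0],-p[1],-1])
def proj(c,P):
    q=R.from_euler("xyz",c["rotation"]).inv().apply(np.atleast_2d(P)-c["eye"])*[1,-1,-1]
    return cv2.projectPoints(q,np.zeros(3),np.zeros(3),c["mtx"],c["dist"])[0][:,0]
def onz(c,uv,z):
    e,d=ray(c,uv); return e+d*(z-e[2])/d[2]
E
python3 - <<'E'
import cv2
a=cv2.imread("pics/top0.png")[190:290,270:400]
cv2.imwrite("pics/t1.png",cv2.resize(a,None,fx=6,fy=6,interpolation=cv2.INTER_CUBIC))
a=cv2.imread("pics/scene0.png")[170:260,250:360]
cv2.imwrite("pics/s1.png",cv2.resize(a,None,fx=6,fy=6,interpolation=cv2.INTER_CUBIC))
E
```

```text
(no output)
```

View pics/t1.png

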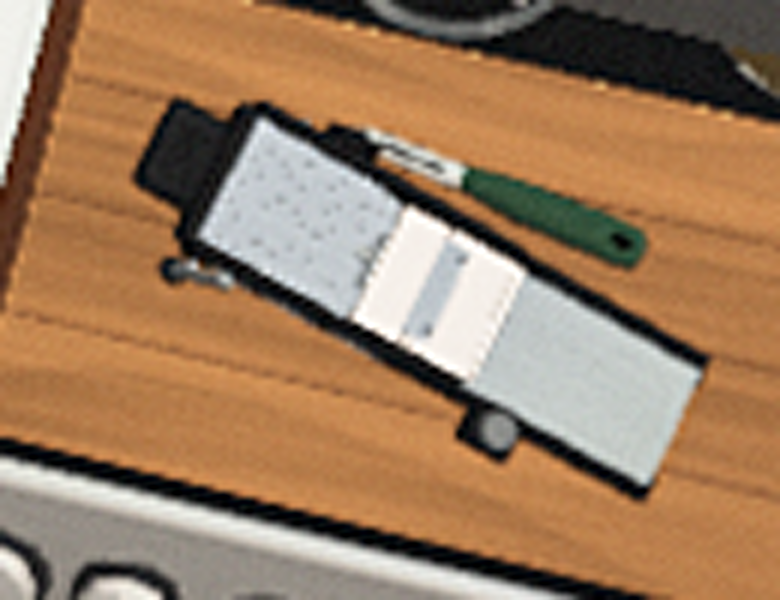

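```bash
cat > fit.py <<'E'
from h import *
from scipy.optimize import least_squares
def pose(p): return np.array(p[:3]),R.from_euler("zy",[p[3],-np.radians(20)][::1]) if 0 else R.from_euler("ZY",[p[3],-np.radians(20)])
def fit(obs,x0):
    def f(p):
        t,r=pose(p)
        return np.concatenate([(proj(c,t+r.apply(np.array(m)/1e3))-uv).ravel() for c,m,uv in obs])
    s=least_squares(f,x0,loss="soft_l1"); return s.x,f(s.x).reshape(-1,2)
E
python3 - <<'E'
from fit import *
c=load("top0.npz")
px=np.array([[495,430],[703,373],[645,488],[526,270],[470,381],[408,206],[350,317]])
uv=(px+.5)/6-.5+[270,190]
m=[[-62,46,12.5],[-155,-33.5,0],[-155,33.5,0],[-35.3,-32,18],[-35.3,32,18],[34.7,-32,18],[34.7,32,18]]
p,r=fit([(c,m,uv)],[.5,-.1,.1,1.2])
print(p,r.round(2).tolist())
t,rr=pose(p); print(t+rr.apply([[-.155,0,0],[-.062,.046,.0125],[-.05,0,0]]))
E
```

```text
[ 0.47531547 -0.12831962  0.09842072  1.34752011] [[0.3, 0.25], [-0.56, -0.08], [0.1, 0.15], [-0.24, -0.25], [-0.13, 0.31], [0.17, -0.58], [0.29, 0.13]]
[[ 0.44306429 -0.27035648  0.0454076 ]
 [ 0.41661019 -0.17911791  0.08896163]
 [ 0.46491186 -0.17413796  0.08131971]]
```

View pics/s1.png

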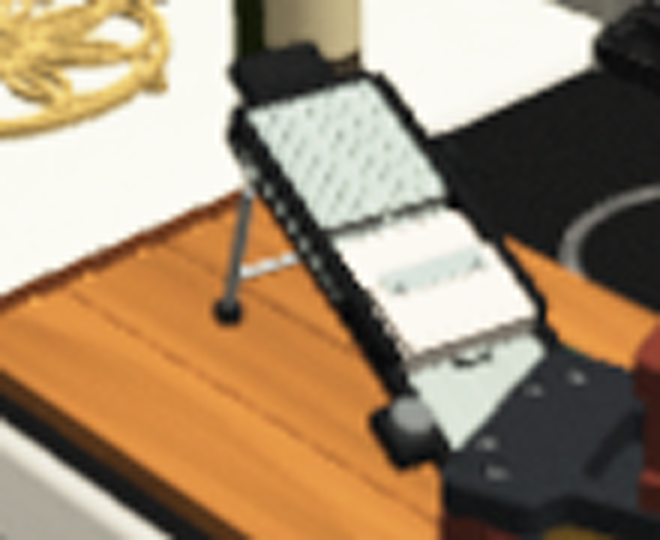

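```bash
cat > tgt.py <<'E'
from fit import *
from rig import ctrl
def go(p,xyz,s=None):
    s=s or ctrl.sense(); t,r=pose(p)
    R0=R.from_euler("xyz",s["eef_rot"]); R1=r*R.from_euler("x",np.pi)
    w=t+r.apply(np.array(xyz)/1e3)
    print("shift cm",((w-s["eef_pos"])*100).round(2),"turn deg",np.degrees((R1*R0.inv()).as_rotvec()).round(2),"world",w.round(4))
E
python3 - <<'E'
from tgt import *
go([ 0.4753,-0.1283,0.0984,1.3475],[-62,23,120])
E
```

```text
shift cm [23.33 34.59 -3.2 ] turn deg [ 15.49 -13.97  57.34] world [ 0.4309 -0.22    0.19  ]
```

Emit:
send_rows --steps '[[[4,6,0,2.6,-2.3,9.6],[8,12,0,5.2,-4.7,19.1],[12,18,0,7.7,-7,28.7],[16,24,0,10.3,-9.3,38.2],[20,30,-1,12.9,-11.6,47.8],[23.3,34.6,-3.2,15.5,-14,57.3],[23.3,34.6,-3.2,15.5,-14,57.3],[23.3,34.6,-3.2,15.5,-14,57.3],[23.3,34.6,-3.2,15.5,-14,57.3],[23.3,34.6,-3.2,15.5,-14,57.3],[23.3,34.6,-3.2,15.5,-14,57.3],[23.3,34.6,-3.2,15.5,-14,57.3]]]' --grip 0.37

```text
time_s: 1.3
eef_pos: [0.4305, -0.2216, 0.1908]
eef_rot: [3.14, -0.348, 1.346]
contact_force: [-0.1, 0.4, -0.4]
gripper_width: 0.032
```

```bash
python3 - <<'E'
from tgt import *
from rig import capture
s=ctrl.sense();print({k:np.round(v,4).tolist() for k,v in s.items()})
for n in("scene","top","wrist"):
    c=capture(n); np.savez(f"{n}1.npz",**c); cv2.imwrite(f"pics/{n}1.png",c["frame"][:,:,::-1])
print(c["eye"],c["rotation"])
E
```

```text
{'time_s': 1.3, 'qpos': [-0.8458, 0.3191, 1.7251, 0.2924, 1.3148, -0.7264], 'qd': [-0.0098, -0.0012, -0.0029, 0.0043, 0.001, 0.0029], 'tau': [0.6952, -44.299, -22.3206, 1.5773, 1.4547, 0.0017], 'eef_pos': [0.4305, -0.2216, 0.1908], 'eef_rot': [3.1395, -0.3484, 1.3462], 'contact_force': [-0.0708, 0.3718, -0.4347], 'ft_torque': [-0.2263, -0.0414, 0.0259], 'gripper_width': 0.032}
[ 0.43260797 -0.20763106  0.36873921] [ 0.07229393 -0.00154552 -0.22688889]
```

View pics/wrist1.png

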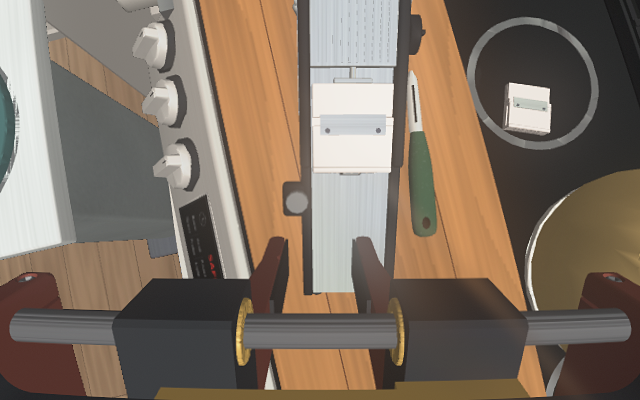

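```bash
python3 - <<'E'
import cv2
a=cv2.imread("pics/wrist1.png")[65:305,275:415]
a=cv2.resize(a,None,fx=4,fy=4,interpolation=cv2.INTER_CUBIC)
cv2.imwrite("pics/w1c.png",cv2.hconcat([a[:600,:],cv2.copyMakeBorder(a[600:],0,240,0,0,0)])[:600,:800] if 0 else a[:600])
E
```

```text
(no output)
```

View pics/w1c.png

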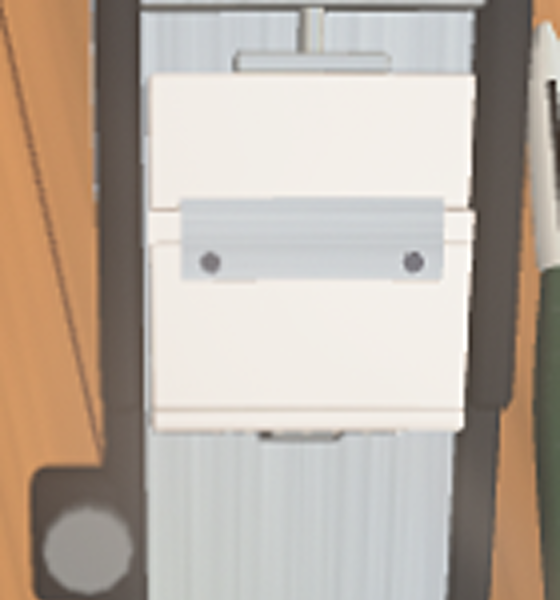

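```bash
python3 - <<'E'
from tgt import *
c=load("top0.npz"); w=load("wrist1.npz")
px=np.array([[495,430],[703,373],[645,488],[526,270],[470,381],[408,206],[350,317]])
uv=(px+.5)/6-.5+[270,190]
m=[[-62,46,12.5],[-155,-33.5,0],[-155,33.5,0],[-35.3,-32,18],[-35.3,32,18],[34.7,-32,18],[34.7,32,18]]
pw=np.array([[88,550],[464,409],[152,409],[463,430],[155,431]])
uw=(pw+.5)/4-.5+[275,65]
mw=[[-62,46,12.5],[-35.3,-32,18],[-35.3,32,18],[-35.3,-32,0.],[-35.3,32,0.]]
for o in([(w,mw,uw)],[(c,m,uv),(w,mw,uw)]):
    p,r=fit(o,[.475,-.128,.098,1.3475]);print(p.round(4),r.round(1).tolist())
print(R.from_euler("xyz",ctrl.sense()["eef_rot"]).as_matrix().round(3).tolist())
t,rr=pose(p); s=ctrl.sense(); print("tcp in runway mm",rr.inv().apply(s["eef_pos"]-t)*1e3)
go(p,[-61,23,40]);go(p,[-61,23,16]);np.save("p.npy",p)
E
```

```text
[ 0.4777 -0.1314  0.0896  1.3462] [[-0.0, -0.1], [1.3, 5.0], [0.2, 5.1], [-2.7, -4.1], [-0.1, -4.3]]
[ 0.4776 -0.1304  0.0864  1.3488] [[0.8, -0.0], [-0.4, -0.3], [0.4, -0.2], [0.2, -0.3], [0.4, 0.1], [0.8, -0.5], [1.1, 0.1], [0.2, -0.8], [0.3, 4.4], [0.2, 4.6], [-3.7, -4.7], [-0.3, -4.7]]
[[0.21, 0.975, 0.079], [0.916, -0.224, 0.333], [0.342, 0.002, -0.94]]
tcp in runway mm [-57.71745075  25.9425305  132.1629032 ]
shift cm [ 0.91  2.71 -8.77] turn deg [0.04 0.11 0.24] world [ 0.4396 -0.1946  0.1031]
shift cm [  1.09   3.51 -11.03] turn deg [0.04 0.11 0.24] world [ 0.4414 -0.1866  0.0806]
```

```bash
python3 - <<'E'
from tgt import *
c=load("top0.npz"); w=load("wrist1.npz")
px=np.array([[495,430],[703,373],[645,488],[526,270],[470,381],[408,206],[350,317]])
uv=(px+.5)/6-.5+[270,190]
m=[[-62,46,12.5],[-155,-33.5,0],[-155,33.5,0],[-35.3,-32,18],[-35.3,32,18],[34.7,-32,18],[34.7,32,18]]
pw=np.array([[88,550],[463,430],[155,431],[474,75],[150,75]])
uw=(pw+.5)/4-.5+[275,65]
mw=[[-62,46,12.5],[-35.3,-32,18],[-35.3,32,18],[34.7,-32,18],[34.7,32,18]]
for o in([(w,mw,uw)],[(w,mw[:3],uw[:3])],[(c,m[:5],uv[:5]),(w,mw,uw)]):
    p,r=fit(o,[.475,-.128,.098,1.3475]);print(p.round(4),r.round(1).tolist())
print("at foot",proj(w,pose(p)[0]+pose(p)[1].apply([[-.155,-.0335,0],[-.155,.0335,0]])))
t,rr=pose(p); s=ctrl.sense(); print("tcp in runway mm",rr.inv().apply(s["eef_pos"]-t)*1e3)
go(p,[-61,23,40]);go(p,[-61,23,18]);np.save("p.npy",p)
E
```

```text
[ 0.4775 -0.1305  0.0832  1.3524] [[0.5, -0.2], [-0.3, -0.2], [-0.5, 0.1], [0.9, 0.0], [-0.4, 0.3]]
[ 0.4776 -0.1309  0.0844  1.3483] [[0.3, -0.2], [0.1, 0.1], [-0.5, 0.1]]
[ 0.4775 -0.1304  0.083   1.3503] [[0.8, 0.1], [-0.5, -0.2], [0.3, -0.2], [0.1, -0.1], [0.4, 0.3], [0.4, -0.4], [-0.4, -0.2], [-0.6, -0.0], [0.9, 0.1], [-0.3, 0.2]]
at foot [[381.42792397 289.34393096]
 [312.92188383 289.973484  ]]
tcp in runway mm [-56.44732157  25.9719985  135.35186031]
shift cm [ 0.91  2.7  -9.12] turn deg [0.04 0.11 0.32] world [ 0.4395 -0.1947  0.0997]
shift cm [  1.07   3.43 -11.18] turn deg [0.04 0.11 0.32] world [ 0.4412 -0.1873  0.079 ]
```

Emit:
send_rows --steps '[[[0.3,0.9,-3,0,0,0.3],[0.6,1.8,-6,0,0,0.3],[0.9,2.7,-9.1,0,0.1,0.3],[1.0,3.2,-10.5,0,0.1,0.3],[1.0,3.2,-10.5,0,0.1,0.3],[1.0,3.2,-10.5,0,0.1,0.3],[1.0,3.2,-10.5,0,0.1,0.3],[1.0,3.2,-10.5,0,0.1,0.3]]]'

```text
time_s: 2.25
eef_pos: [0.4414, -0.1896, 0.0866]
eef_rot: [3.139, -0.348, 1.352]
contact_force: [-1.5, -0.7, -0.5]
gripper_width: 0.0327
```

```bash
python3 - <<'E'
from tgt import *
from rig import capture
p=np.load("p.npy");t,rr=pose(p); s=ctrl.sense(); print("tcp in runway mm",rr.inv().apply(s["eef_pos"]-t)*1e3,s["contact_force"],s["eef_rot"],s["gripper_width"])
go(p,[-61,23,16]);
for n in("scene","wrist"):
    c=capture(n); np.savez(f"{n}2.npz",**c); cv2.imwrite(f"pics/{n}2.png",c["frame"][:,:,::-1])
    u=proj(c,t+rr.apply(np.array([[-62,46,12.5],[-61,0,5],[-35.3,0,18]])/1e3)); print(n,u)
a=cv2.imread("pics/scene2.png")[170:270,250:370]
b=cv2.imread("pics/wrist2.png")[60:310,230:430]
cv2.imwrite("pics/c2.png",cv2.hconcat([cv2.resize(a,(480,400)),cv2.resize(b,(320,400))]))
E
```

```text
tcp in runway mm [-60.43176416  22.34249298  25.88452745] [-1.45814573 -0.65533767 -0.46015919] [ 3.13948954 -0.3476995   1.35162894] 0.03268635398711659
shift cm [-0.    0.29 -0.95] turn deg [ 0.1   0.09 -0.03] world [ 0.4413 -0.1867  0.0771]
scene [[318.11321175 239.76654161]
 [332.56643006 236.08058639]
 [328.63747378 225.86563366]]
wrist [[278.72001289 248.33263273]
 [360.31247405 241.47696779]
 [364.85576989 204.78979782]]
```

View pics/c2.png

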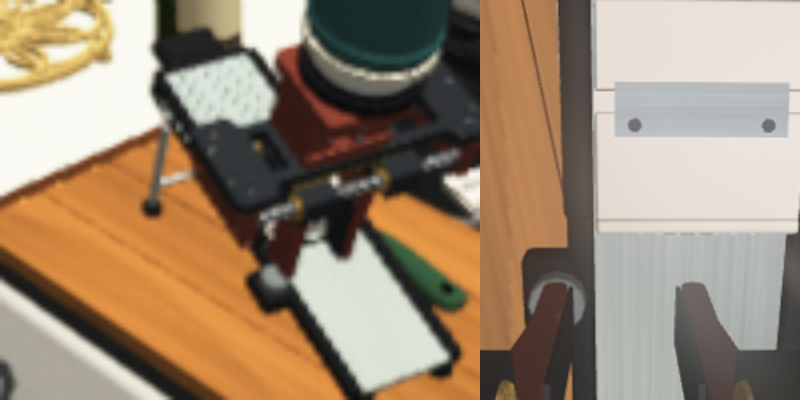

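Emit:
send_rows --steps '[[[0,0.15,-0.47,0,0,0],[0,0.29,-0.9,0,0,0],[0,0.29,-0.92,0,0,0],[0,0.29,-0.92,0,0,0]]]'

```text
time_s: 2.75
eef_pos: [0.441, -0.1857, 0.0764]
eef_rot: [3.141, -0.349, 1.351]
contact_force: [0.5, 0.2, 2.4]
gripper_width: 0.0326
```

```bash
cat > st.py <<'E'
from tgt import *
p=np.load("p.npy");t,rr=pose(p); s=ctrl.sense()
print(s["time_s"],"tcp in runway mm",(rr.inv().apply(s["eef_pos"]-t)*1e3).round(2),"F runway",rr.inv().apply(s["contact_force"]).round(2),"T",np.round(s["ft_torque"],3),s["gripper_width"])
print("units cm/mm", (rr.as_matrix()/10).round(4).tolist())
E
python3 st.py
```

```text
2.75 tcp in runway mm [-60.45  23.5   15.01] F runway [ 1.14 -0.46  2.12] T [-0.118 -0.21  -0.083] 0.03258678030244863
units cm/mm [[0.0205, -0.0976, -0.0075], [0.0917, 0.0219, -0.0334], [0.0342, -0.0, 0.094]]
```

Emit:
send_rows --steps '[[[0.01,0.03,-0.09,0,0,0],[0.02,0.07,-0.19,0,0,0],[0.02,0.07,-0.19,0,0,0]]]'

```text
time_s: 3.05
eef_pos: [0.4411, -0.1851, 0.0745]
eef_rot: [3.141, -0.349, 1.352]
contact_force: [1.6, -1.2, 2.6]
gripper_width: 0.0323
```

```bash
python3 st.py
```

```text
3.05 tcp in runway mm [-60.52  23.57  13.06] F runway [ 0.09 -1.8   2.68] T [-0.247 -0.183 -0.073] 0.032349848386864326
units cm/mm [[0.0205, -0.0976, -0.0075], [0.0917, 0.0219, -0.0334], [0.0342, -0.0, 0.094]]
```

Emit:
send_rows --steps '[[[0.01,0.03,-0.09,0,0,0],[0.02,0.07,-0.19,0,0,0],[0.02,0.1,-0.28,0,0,0],[0.02,0.1,-0.28,0,0,0],[0.02,0.1,-0.28,0,0,0]]]'

```text
time_s: 3.55
eef_pos: [0.4413, -0.1843, 0.0721]
eef_rot: [3.141, -0.348, 1.352]
contact_force: [-0.1, -2.2, 7.6]
gripper_width: 0.032
```

```bash
cat >> st.py <<'E'
from rig import capture
c=capture("wrist"); f=c["frame"]; import sys
np.savez("wl.npz",**c); cv2.imwrite("pics/wl.png",f[:,:,::-1])
# last near-white row in columns right/left of the finger -> rim top edge, on plane z=18
m=((f.min(2)>200)&(np.ptp(f.astype(int),2)<28)&(f[:,:,0]>f[:,:,2])).astype(np.uint8)
n,l,q,_=cv2.connectedComponentsWithStats(m); 
for i in range(1,n):
    if q[i,4]>1500: print("white",q[i])
nrm=rr.apply([0,0,1]); o=t+nrm*.018
for u in (325,395):
    k=np.where(m[:300,u])[0]
    if len(k):
        e,d=ray(c,(u,k.max()+.5)); P=e+d*(nrm@(o-e))/(nrm@d); print(u,k.max(),"rim at",(rr.inv().apply(P-t)*1e3).round(1))
E
python3 st.py
```

```text
3.55 tcp in runway mm [-60.55  23.51  10.46] F runway [ 0.56 -0.35  7.86] T [-0.228 -0.01  -0.019] 0.03204373547320078
units cm/mm [[0.0205, -0.0976, -0.0075], [0.0917, 0.0219, -0.0334], [0.0342, -0.0, 0.094]]
white [ 305   92  143   58 7658]
white [ 305  153  141   82 7567]
325 242 rim at [-50.1  21.8  18. ]
395 242 rim at [-50.2 -12.3  18. ]
```

Emit:
send_rows --steps '[[[-0.01,-0.03,0.09,0,0,0],[-0.02,-0.07,0.19,0,0,0],[-0.03,-0.16,0.15,0,0,0],[-0.06,-0.3,0.1,0,0,0],[-0.12,-0.53,0.02,0,0,0],[-0.17,-0.76,-0.07,0,0,0],[-0.22,-0.98,-0.15,0,0,0],[-0.27,-1.21,-0.24,0,0,0],[-0.32,-1.44,-0.33,0,0,0],[-0.37,-1.67,-0.41,0,0,0],[-0.42,-1.9,-0.5,0,0,0],[-0.47,-2.13,-0.58,0,0,0],[-0.53,-2.36,-0.67,0,0,0],[-0.58,-2.59,-0.75,0,0,0],[-0.62,-2.77,-0.82,0,0,0],[-0.63,-2.82,-0.84,0,0,0],[-0.63,-2.82,-0.84,0,0,0]]]'

```text
time_s: 5.3
eef_pos: [0.4348, -0.2123, 0.0632]
eef_rot: [-3.141, -0.349, 1.351]
contact_force: [0.1, -1.5, -0.1]
gripper_width: 0.0324
```

```bash
python3 st.py
```

```text
5.3 tcp in runway mm [-90.59  23.82  11.96] F runway [-1.4  -0.45  0.41] T [-0.338  0.042 -0.049] 0.032377465918700075
units cm/mm [[0.0205, -0.0976, -0.0075], [0.0917, 0.0219, -0.0334], [0.0342, -0.0, 0.094]]
white [ 599   28   41   69 1773]
white [ 306   92  141   58 7563]
white [ 306  152  140   82 7505]
325 241 rim at [-80.3  22.   18. ]
395 241 rim at [-80.4 -12.3  18. ]
```

Emit:
send_rows --steps '[[[-0.02,-0.09,-0.03,0,0,0],[-0.05,-0.23,-0.09,0,0,0],[-0.1,-0.46,-0.17,0,0,0],[-0.15,-0.69,-0.26,0,0,0],[-0.2,-0.92,-0.34,0,0,0],[-0.26,-1.15,-0.43,0,0,0],[-0.31,-1.38,-0.51,0,0,0],[-0.36,-1.6,-0.6,0,0,0],[-0.41,-1.83,-0.68,0,0,0],[-0.46,-2.06,-0.77,0,0,0],[-0.51,-2.29,-0.86,0,0,0],[-0.56,-2.52,-0.94,0,0,0],[-0.62,-2.75,-1.03,0,0,0],[-0.67,-2.98,-1.11,0,0,0],[-0.7,-3.12,-1.16,0,0,0],[-0.72,-3.21,-1.2,0,0,0],[-0.72,-3.21,-1.2,0,0,0],[-0.72,-3.21,-1.2,0,0,0],[-0.72,-3.21,-1.2,0,0,0]]]'

```text
time_s: 7.25
eef_pos: [0.4276, -0.2442, 0.0513]
eef_rot: [-3.142, -0.349, 1.352]
contact_force: [-0.9, -0.9, 0.1]
gripper_width: 0.0321
```

```bash
python3 st.py; python3 - <<'E'
from rig import capture
import cv2
a=capture("scene")["frame"][170:290,250:400,::-1]
b=cv2.imread("pics/wl.png")[:,200:480]
cv2.imwrite("pics/c3.png",cv2.hconcat([cv2.resize(a,(500,400),interpolation=cv2.INTER_CUBIC),b]))
E
```

```text
7.25 tcp in runway mm [-125.39   23.8    11.98] F runway [-0.95  0.65  0.45] T [-0.301  0.036 -0.006] 0.032147965757845835
units cm/mm [[0.0205, -0.0976, -0.0075], [0.0917, 0.0219, -0.0334], [0.0342, -0.0, 0.094]]
white [ 306   92  142   58 7595]
white [ 307  153  140   81 7532]
325 241 rim at [-115.1   22.    18. ]
395 242 rim at [-115.7  -12.4   18. ]
```

View pics/c3.png

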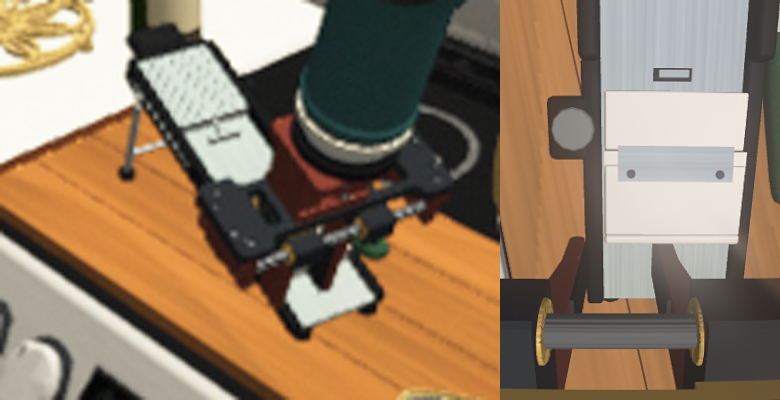

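```bash
python3 -c "
from rig import workorder; print(workorder.hand_in())"
```

```text
the job is handed in; nothing more can be done
None
```

The insert is out of its seat and held on the runway, with the finger still in front of its rim. I handed the job in at about 7.3 s.

- **What I did:** I found the runway from the top and wrist images and set the gripper square to the slope. I pressed the ejector with one fingertip while the other waited in the channel. The insert sprang about 15 mm onto the waiting finger. I then let it down another 65 mm under that finger, with no pinching, lifting or blade contact that I saw.
- **Last checks:** The rim was at runway x ≈ -115, so the insert is at about -80. Its back edge is about 10 mm below the seat and its front about 40 mm short of the foot. The last pictures show the seat empty and the button back up. The contact force at the end was about 1 N, and I saw no more than 8 N, during the press.
- **What disagreed:** The fingertip height I worked out read about 3 to 5 mm high, because the button was felt before the model said it would be. I set the press depth by force and then checked the wrist image, which showed the insert had been released. I did not measure the lemon, butter tub, avocado and other things again afterwards. The fingers stayed above the low rails, well away from them.

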